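# Feed three chocolates from the click dispenser and hold the lever

## Task

Unscrew the red cap of the chocolate dispenser counter-clockwise until it is fully open, then pull the lever by its black handle exactly three clicks, never into a fourth, so that three chocolates stand up out of the opening. The lever springs back if let go, so finish holding its handle still there with the gripper. Do not touch the rising chocolates, and leave the boxes and loose chocolates around it where they are.

Things in the scene. Friction and masses are not known exactly. Their poses are not given: they have to be found in the camera images.
- dispenser: Fixed dispenser: steel base plate 170 x 300 x 12 mm carrying a white drum (94 mm across) near its +y end and a lever near its -y end. Origin: centre of the underside, on the table; at yaw 0 its axes are those of the world and its -x side faces the robot. Yaw varies by up to 0.3 rad.
- cap_grip (a point): Upright red grip bar across the top of the cap, 44 mm long (own x), 14 mm wide (own y: close the fingers along this), 26 mm high. Origin: on the cap's axis, at the foot of the bar on the cap's top face, 80.5 mm above the table; own z is up. It turns with the cap, in place, without rising. Fingertips can come down beside it to 4 mm above the cap.
- cap (a joint): Turn of the red captive cap (100 mm across, a sector cut out), rad: 0 = shut, grows counter-clockwise from above, 1.45 = fully open at its stop, the cut-out over the chocolates. Starts at 0 to 0.15, turns with about 0.12 N m, stays where left. Until it is open the chocolates hit it and the lever stops after a small movement.
- lever_handle: Black upright round handle on the lever's end, 22 mm diameter, 54 mm tall, red band near its top. Origin: centre of its foot, on the lever arm, 56 mm above the table; top 110 mm above the table. The sleeve also spins freely about itself. At rest it lies 110 mm from the pivot, on the far right of it seen from the robot (direction -0.96 rad from the dispenser's own x).
- lever_pivot (a point): Point on the lever's vertical pivot axis, 93 mm above the table; the handle runs level on a 110 mm circle about it. A spring always pulls the lever back: at the handle about 3 N at rest, 4.7 N at three clicks. It does not latch: clicks are felt but do not keep it.
- lever (a joint): Turn of the lever, rad: 0 = at rest on its stop, grows clockwise from above (the handle comes round towards the robot), 1.45 = end stop. Each click is a tooth passing a spring pawl: from 0.1 rad before it the push at the handle rises by 2 to 6 N, then falls below the plain spring force just past it. Tooth tops pass at 0.33, 0.63, 0.93 and 1.23 rad, so three clicks is around 1.08.
- stack: Stack of round dark chocolates with gold tops, 28 mm across, 10 mm thick each, in the drum beneath the cap, 30 mm from the cap's axis on the side away from the robot. Origin: centre of the top face of the top one; at rest 74.5 mm above the table, just under the cap. The lever lifts it 10 mm per click; after three clicks its top is 30 mm above the cap.
- gift_box: Bystander: open black gift box 130 x 170 x 30 mm with chocolates on a gold insert, loose; origin under its centre.
- closed_box: Bystander: closed black box with a gold stripe, 100 x 150 x 30 mm, loose; origin under its centre.
- choc_a: Bystander: loose chocolate 38 mm across, 18 mm high; origin under its centre.
- choc_b: Bystander: loose chocolate like choc_a; origin under its centre.

How it is judged:
By the outcome, as a careful person would: the job done as asked, in the order asked, and still so for the second after the job is handed in, while the arm keeps its last pose, push and grip.
It also fails if it takes over 64 s, if anything falls off the work surface, if the arm or the gripper's body presses on something with over 40 N, if the wrist force passes 120 N, or if a joint passes its speed limit or range.

## Robot

A 6-joint arm with a two-finger parallel gripper is mounted at the origin on the work surface. World frame = base frame: x ahead of the robot, y to its left, z up, the work surface at z = 0. Lengths are in mm, angles in degrees, forces in N, time in s.
With the tool pointing down it reaches from about 350 to 850 mm from the base axis. Payload 8.1 kg.
Tool frame: the origin (TCP) lies between the finger pads; the fingertips stand r.nose_length ahead of it and the grasp point (between the pads) lies 3 mm ahead of it (r.nose_length is the distance from the TCP to the fingertips, in mm); x points along the fingers, y is the direction in which the jaws open and shut, and the axes are right-handed (so a half turn about x gives the same grasp; the last joint's range is limited). The gripper opens to 85 mm and grips with 20 to 120 N. Pads are 22 mm wide; open, the fingers measure 114 mm over their backs; the gripper's body (76 mm by 85 mm) begins 54 mm behind the grasp point. The pads swing forward as they close: fully open they stand 13 mm farther back than shut.
Start: joints at [65.122, 7.471, 85.268, -0, 87.261, -4.893], TCP at [205.041, 563.883, 253.292] pointing down, gripper open.
Joint ranges: [-169.43, 169.43], [-51.17, 129.36], [1.28, 143.12], [-76.62, 256.62], [0, 156.53], [-152.29, 152.29]. Speed limits (degrees/s): [136.94, 136.94, 159.86, 180, 180, 180].

## Interface

Orientations are given as [roll, pitch, yaw] about the fixed x, y, z axes, in that order (R = Rz(yaw) Ry(pitch) Rx(roll)).
In Python, from bench import sense, optics, order, r gives the robot as it stands.
- The arm moves only by the tool carry_out, never from a script. Its argument "commands" is one flat list of numbers, 7 for each row, row after row: the shift along the tool's x, y, z in m, then the turn, a rotation vector about the tool's x, y, z in degrees, then the closure, from -1 (fully open) to 1 (shut), so that 0 is half open. A call has 1 to 12 rows; each row is the pose to reach, as a shift and turn from the pose measured when the call began, along the tool's axes at that moment; what a row does not reach only later rows make up. A row lasts 1/8 s, in which the tool goes at most 62.5 mm and 10.7 degrees, less where a joint would pass 70% of its speed; a pose out of reach is approached as far as the arm can. A call with a gripper value outside its range is refused whole. The fingers move at their own pace and stop on an object; "grip_force" is the grip in N (left out, the last holds). Time passes only in rows, so rows that repeat a pose let the fingers close. It gives the time, the measured TCP pose, the force and the opening at its end, in the units of the state.
- sense(): the state, without advancing time (a new reading comes with each control period).
- optics.snapshot(name): name is "side" or "top"; returns (picture, depth): 420x560x3 uint8, red, green, blue; 420x560 float32, mm along the optical axis (not along the pixel's ray), 0 where there is no reading.
- optics.calibration(name): a dict with "mtx" (3x3 intrinsics, pixels), "k1" (the pictures are not rectified: a ray, as slopes to the right and down, at radius r is drawn at 1 + k1 r^2 times it, then the intrinsics apply), "extrinsics" (4x4, takes a point from camera to world coordinates). Camera axes: x right, y up, looking along -z (the intrinsics and any distortion apply to the point x, -y, -z); pixel columns grow to the right and rows downward; lengths in mm; the calibration is good to about 2 mm. A picture is of the moment at which its call begins. calibration takes no time and is no camera call.
- order.hand_in(): hands the job in, once; it reports no verdict.
The state is a dict: "time": time; "joint_pos": joint angles; "qd": joint speeds; "joint_efforts": joint torques, N m; "tool_pos": TCP position; "tcp_rot": TCP orientation; "ft_force": force on the tool from outside, world axes, zero at the start; "wrist_torque": the same for the moment, N m; "finger_gap": finger opening in mm.
Only numpy, scipy, OpenCV 4.12 (cv2) and the standard library are available. Lean on these libraries where they do the work, as an engineer would, in place of code of your own. Each camera call takes 0.05 s, during which the arm holds its last target. There are 200 camera calls.

## Working session

There is one attempt and no reset: what is moved stays moved. The work goes in short steps, Python scripts to look and compute and a tool call to move; the robot and the scene stay as the last step left them, time stands still between calls to the robot, and variables do not carry over. Pictures are saved under pics/ and viewed, about 8 in all and at most 12, crops included, and the job is handed in when it is done.

Besides the shell and the picture viewer there is one more tool, called after "Request:" as name(argument=value, ...) on one line, values as JSON. carry_out: Moves the arm, as the interface text tells. Its arguments: {"type":"object","properties":{"commands":{"type":"array","items":{"type":"number"}},"grip_force":{"type":"number"}},"required":["commands"]}

```bash
ls; mkdir -p pics
python3 - <<'E'
from bench import sense, optics, r
import cv2, numpy as np
s=sense(); print(s); print(r.nose_length)
for n in("top","side"):
    p,d=optics.snapshot(n); cv2.imwrite(f"pics/{n}0.png",p[:,:,::-1]); np.savez(f"{n}0.npz",p=p,d=d)
    print(optics.calibration(n))
E
```

```text
pics
{'time': 0.0, 'joint_pos': array([ 6.51213675e+01,  7.51623671e+00,  8.53314358e+01, -1.86231375e-04,
        8.72606974e+01, -4.89399251e+00]), 'qd': array([-0.02149923,  0.09731189, -0.03574208,  0.03863074,  0.02991225,
       -0.06116263]), 'joint_efforts': array([ 2.16677108e-03, -5.69406724e+01, -5.00535786e+01,  2.65028057e-04,
        1.52475655e-02,  1.08675752e-05]), 'tool_pos': array([204.83025031, 563.40025656, 252.21195534]), 'tcp_rot': array([ -94.79565259,   89.8916299 , -114.78028346]), 'ft_force': array([-0.10868495, -0.26743838,  0.46923709]), 'wrist_torque': array([-0.0004889 ,  0.00972662, -0.01304162]), 'finger_gap': 85.44545046554033}
22.0
{'mtx': array([[492.94246523,   0.        , 277.88037428],
       [  0.        , 492.94246523, 207.06214424],
       [  0.        ,   0.        ,   1.        ]]), 'k1': -0.04950991845139365, 'extrinsics': array([[ 8.14882764e-03,  9.93717952e-01, -1.11616438e-01,
         4.87322028e+02],
       [-9.99758232e-01,  1.03758403e-02,  1.93860449e-02,
         1.32308317e+02],
       [ 2.04223752e-02,  1.11431479e-01,  9.93562254e-01,
         9.11938103e+02],
       [ 0.00000000e+00,  0.00000000e+00,  0.00000000e+00,
         1.00000000e+00]])}
{'mtx': array([[535.00777198,   0.        , 281.74032526],
       [  0.        , 535.00777198, 216.73172116],
       [  0.        ,   0.        ,   1.        ]]), 'k1': -0.1259987718716168, 'extrinsics': array([[-9.78572589e-01,  1.10672006e-01, -1.73630051e-01,
         3.91860861e+02],
       [-2.04839194e-01, -6.08839503e-01,  7.66391130e-01,
         9.19891912e+02],
       [-2.08947906e-02,  7.85535592e-01,  6.18463613e-01,
         7.31654880e+02],
       [ 0.00000000e+00,  0.00000000e+00,  0.00000000e+00,
         1.00000000e+00]])}
```

View pics/top0.png

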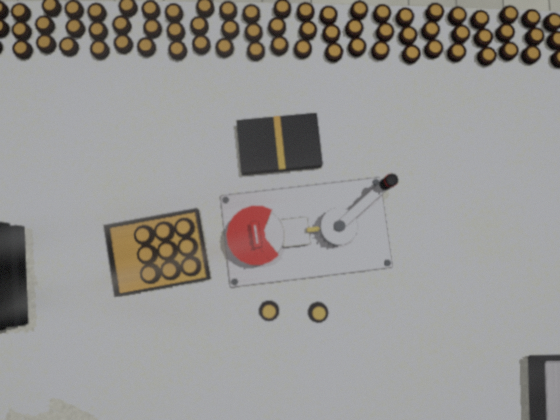

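View pics/side0.png

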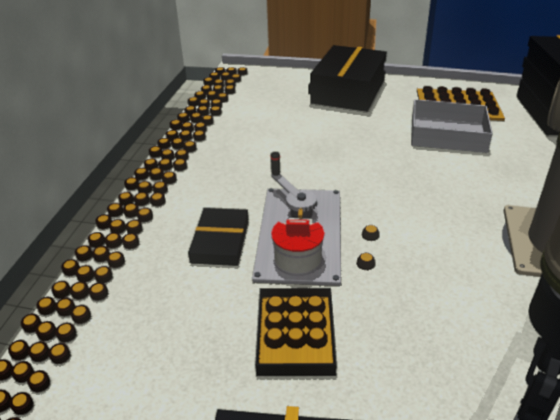

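The top view shows the cap at about (255,236), with its grip bar from (252,222) to (258,247) and the cut-out facing right. The pivot hub is at (339,227), the handle top at (390,180), and the plate screws at (225,199), (376,181), (387,263) and (235,281). The side view agrees with this, and nothing blocks the space above the dispenser.

```bash
cat > h.py <<'E'
import numpy as np, cv2
from bench import optics, sense, r
def rays(name,uv):
    c=optics.calibration(name); K=c["mtx"]; uv=np.asarray(uv,float).reshape(-1,1,2)
    n=cv2.undistortPoints(uv,K,np.array([c["k1"],0,0,0]))[:,0]
    E=c["extrinsics"]; d=np.c_[n[:,0],-n[:,1],-np.ones(len(n))]
    return E[:3,3], d@E[:3,:3].T
def plane(name,uv,z):
    o,d=rays(name,uv); return o+d*((z-o[2])/d[:,2])[:,None]
def cloud(name,dep):
    v,u=np.mgrid[:420,:560]; o,d=rays(name,np.c_[u.ravel(),v.ravel()])
    return (o+d*dep.reshape(-1,1)).reshape(420,560,3)
def red(p):
    h=cv2.cvtColor(p,cv2.COLOR_RGB2HSV); return ((h[...,0]<8)|(h[...,0]>172))&(h[...,1]>120)&(h[...,2]>60)
E
python3 - <<'E'
from h import *
S=np.array([[225,199],[376,181],[387,263],[235,281]])
P=plane("top",S,12); print("screws",P.round(1)); c=P.mean(0)
a=(P[0]-P[1])+(P[3]-P[2]); yaw=np.arctan2(-a[0],a[1]); print("centre",c,"yaw",yaw, np.linalg.norm(a)/2)
for n in("top","side"):
    z=np.load(f"{n}0.npz"); p,d=z["p"],z["d"]; C=cloud(n,d); m=red(p)&(d>0)
    Z=C[...,2]; b=m&(Z>98)&(Z<118)&(C[...,1]>100); 
    q=C[b]; k,l,st,ce=cv2.connectedComponentsWithStats(b.astype(np.uint8))
    for i in range(1,k):
        if st[i,4]>5:
            w=C[l==i]; print(n,i,st[i,4],ce[i].round(1),w.mean(0).round(1),cv2.minAreaRect(w[:,:2].astype(np.float32)))
    cm=(m&(Z>70)&(Z<92)); w=C[cm]; print("cap disc",len(w),np.median(w[:,2]),cv2.minEnclosingCircle(w[:,:2].astype(np.float32)))
    cv2.imwrite(f"pics/{n}c.png",cv2.resize(p[150:300,200:420] if n=="top" else p[140:290,230:360],None,fx=3.6,fy=3.6,interpolation=2)[:,:,::-1])
z=np.load("top0.npz");p,d=z["p"],z["d"];C=cloud("top",d)
for u,v in[(390,180),(392,178),(339,227),(335,226),(269,311),(150,160)]: print((u,v),C[v,u].round(1))
print("hub@z93",plane("top",[(339,227)],93),"handle@110",plane("top",[(391,180)],110))
E
```

```text
screws [[602.3 212.1  12. ]
 [639.1 -67.4  12. ]
 [487.6 -85.6  12. ]
 [453.2 191.1  12. ]]
centre [545.5575138   62.55169122  12.        ] yaw 0.12729531048869272 280.36919784008217
top 1 140 [255.1 233.9] [533.3 153.4 106.4] ((532.6881713867188, 153.19448852539062), (43.840335845947266, 13.922368049621582), 9.408760070800781)
cap disc 1730 80.2753441670946 ((533.0426025390625, 153.2920379638672), 49.045814514160156)
side 1 146 [297.  223.9] [535.5 158.7 104.5] ((535.9744873046875, 156.36972045898438), (41.12885284423828, 13.970306396484375), 10.300515174865723)
cap disc 1117 80.62676580788013 ((535.9512329101562, 155.170166015625), 51.21595764160156)
(390, 180) [624.5 -69.1 110.2]
(392, 178) [627.5 -71.9 112.5]
(339, 227) [548.9   9.9  65. ]
(335, 226) [550.8  16.5  62.7]
(269, 311) [401.1 129.2  21.6]
(150, 160) [6.761e+02 3.554e+02 6.000e-01]
hub@z93 [[546.87982454  13.95961975  93.        ]] handle@110 [[624.57669206 -70.7820674  110.        ]]
```

View pics/topc.png

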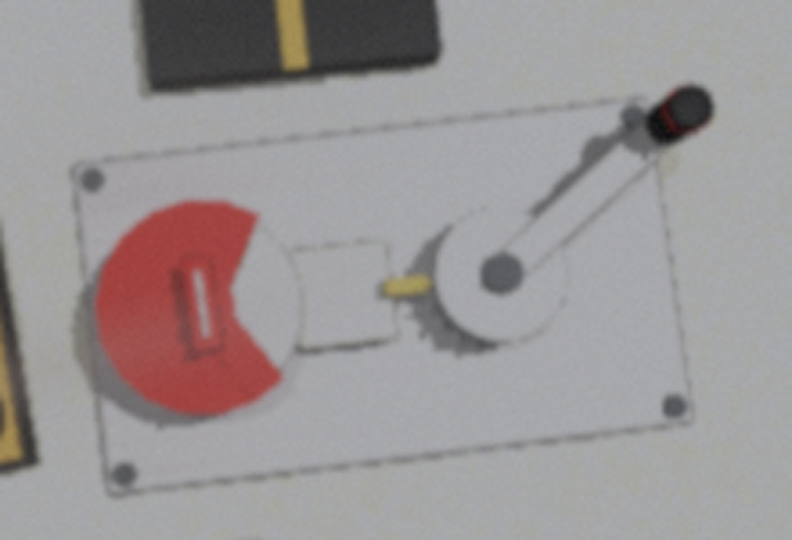

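```bash
cat >> h.py <<'E'
from scipy.spatial.transform import Rotation as Ro
def goal(xyz,jaw):
    """shift (m) and turn (deg) in tool axes to TCP xyz, pointing down, tool y at world angle jaw deg"""
    s=sense(); R=Ro.from_euler("xyz",s["tcp_rot"],degrees=True)
    y=np.array([np.cos(np.radians(jaw)),np.sin(np.radians(jaw)),0]); x=np.array([0,0,-1.])
    T=Ro.from_matrix(np.c_[x,y,np.cross(x,y)])
    return (R.inv().apply(np.asarray(xyz)-s["tool_pos"])/1000).round(4),(R.inv()*T).as_rotvec(degrees=True).round(2)
def st():
    s=sense(); R=Ro.from_euler("xyz",s["tcp_rot"],degrees=True).as_matrix()
    print("t",round(s["time"],2),"tcp",s["tool_pos"].round(1),"jaw",np.degrees(np.arctan2(R[1,1],R[0,1])).round(1),"xdir",R[:,0].round(3),"F",s["ft_force"].round(1),"T",s["wrist_torque"].round(2),"gap",round(s["finger_gap"],1),"q",s["joint_pos"].round(1))
E
python3 -c "
from h import *
st()
for j in(99.4,-80.6): print(j,goal([533.8,154.3,190],j))"
```

```text
t 0.1 tcp [204.9 563.5 252.3] jaw 70.0 xdir [-0.001 -0.002 -1.   ] F [ 0.1  0.5 -0.4] T [ 0.02 -0.05 -0.02] gap 85.4 q [65.1  7.5 85.3 -0.  87.3 -4.9]
99.4 (array([ 0.0627, -0.272 ,  0.449 ]), array([-29.39,  -0.03,   0.09]))
-80.6 (array([ 0.0627, -0.272 ,  0.449 ]), array([1.5061e+02, 1.3000e-01, 4.0000e-02]))
```

Request:
carry_out(commands=[0.06, -0.272, 0.449, 150.6, 0, 0, 0, 0.06, -0.272, 0.449, 150.6, 0, 0, 0, 0.06, -0.272, 0.449, 150.6, 0, 0, 0, 0.06, -0.272, 0.449, 150.6, 0, 0, 0, 0.06, -0.272, 0.449, 150.6, 0, 0, 0, 0.06, -0.272, 0.449, 150.6, 0, 0, 0, 0.06, -0.272, 0.449, 150.6, 0, 0, 0, 0.06, -0.272, 0.449, 150.6, 0, 0, 0, 0.06, -0.272, 0.449, 150.6, 0, 0, 0, 0.06, -0.272, 0.449, 150.6, 0, 0, 0, 0.06, -0.272, 0.449, 150.6, 0, 0, 0, 0.06, -0.272, 0.449, 150.6, 0, 0, 0])

```text
time: 1.6
tool_pos: [533.5, 154.0, 192.1]
tcp_rot: [17.6, 89.9, -131.7]
ft_force: [-0.0, 0.4, -1.3]
finger_gap: 42.7
```

```bash
python3 -c "
from h import *
st(); print(goal([533.8,154.3,150],-80.6))"
```

```text
t 1.6 tcp [533.5 154.  192.1] jaw -59.3 xdir [-0.002 -0.002 -1.   ] F [-0.   0.4 -1.3] T [-0.01 -0.03 -0.06] gap 42.7 q [10.9  2.8 96.7 -0.1 80.6 70.2]
(array([ 0.0421, -0.0002, -0.0005]), array([21.32,  0.11, -0.06]))
```

Request:
carry_out(commands=[0.02, 0, 0, 10.7, 0, 0, 0, 0.042, 0, 0, 21.3, 0, 0, 0, 0.042, 0, 0, 21.3, 0, 0, 0, 0.042, 0, 0, 21.3, 0, 0, 0])

```text
time: 2.1
tool_pos: [533.6, 154.0, 150.7]
tcp_rot: [42.0, 89.9, -128.4]
ft_force: [0.4, 0.1, 0.5]
finger_gap: 42.7
```

```bash
python3 -c "
from h import *
st(); print(goal([533.8,154.3,108],-80.6))
p,d=optics.snapshot('side'); cv2.imwrite('pics/s1.png',cv2.resize(p[100:300,200:400],None,fx=3,fy=3)[:,:,::-1])"
```

```text
t 2.1 tcp [533.6 154.  150.7] jaw -80.3 xdir [-0.001 -0.002 -1.   ] F [0.4 0.1 0.5] T [ 0.01  0.02 -0.02] gap 42.7 q [10.9  4.8 99.  -0.1 76.2 91.2]
(array([ 0.0427, -0.0004, -0.0003]), array([ 0.26,  0.09, -0.08]))
```

View pics/s1.png

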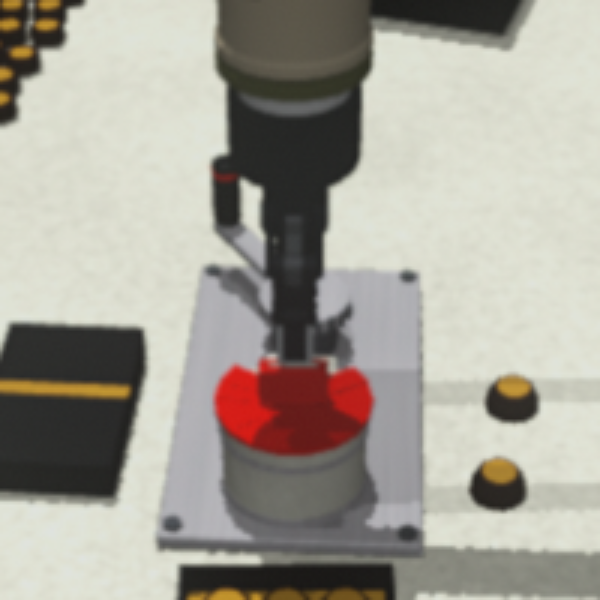

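The gripper is centred over the bar, at about (295,370) in the crop. I'll lower it and then close.

Request:
carry_out(commands=[0.02, 0, 0, 0, 0, 0, 0, 0.042, 0, 0, 0, 0, 0, 0, 0.042, 0, 0, 0, 0, 0, 0, 0.042, 0, 0, 0, 0, 0, 0])

```text
time: 2.65
tool_pos: [534.2, 154.0, 109.4]
tcp_rot: [78.3, 89.9, -92.0]
ft_force: [0.2, -0.9, 0.2]
finger_gap: 42.9
```

Request:
carry_out(commands=[0, 0, 0, 0, 0, 0, 1, 0, 0, 0, 0, 0, 0, 1, 0, 0, 0, 0, 0, 0, 1, 0, 0, 0, 0, 0, 0, 1, 0, 0, 0, 0, 0, 0, 1, 0, 0, 0, 0, 0, 0, 1], grip_force=40)

```text
time: 3.4
tool_pos: [535.2, 152.9, 110.8]
tcp_rot: [116.1, 89.8, -54.3]
ft_force: [-1.1, -6.0, 3.7]
finger_gap: 13.1
```

```bash
python3 -c "
from h import *
st()"
```

```text
t 3.4 tcp [535.2 152.9 110.8] jaw -80.4 xdir [ 0.002 -0.003 -1.   ] F [-1.1 -6.   3.7] T [-0.9   0.07 -0.05] gap 13.1 q [ 10.8   7.3 100.8  -0.2  71.8  91.2]
```

Request:
carry_out(commands=[0, 0, 0, -8, 0, 0, 1, 0, 0, 0, -16, 0, 0, 1, 0, 0, 0, -24, 0, 0, 1, 0, 0, 0, -32, 0, 0, 1, 0, 0, 0, -40, 0, 0, 1, 0, 0, 0, -40, 0, 0, 1])

```text
time: 4.15
tool_pos: [535.2, 152.7, 110.9]
tcp_rot: [73.7, 89.8, -56.7]
ft_force: [1.7, -1.6, -2.9]
finger_gap: 13.1
```

```bash
python3 -c "
from h import *
st()"
```

```text
t 4.15 tcp [535.2 152.7 110.9] jaw -40.4 xdir [ 0.002 -0.003 -1.   ] F [ 1.7 -1.6 -2.9] T [-0.08  0.09  0.13] gap 13.1 q [ 10.8   7.3 100.8  -0.2  71.8  51.3]
```

Request:
carry_out(commands=[0, 0, 0, -8, 0, 0, 1, 0, 0, 0, -16, 0, 0, 1, 0, 0, 0, -24, 0, 0, 1, 0, 0, 0, -32, 0, 0, 1, 0, 0, 0, -38, 0, 0, 1, 0, 0, 0, -38, 0, 0, 1])

```text
time: 4.9
tool_pos: [535.3, 152.6, 110.9]
tcp_rot: [36.5, 89.8, -56.1]
ft_force: [1.7, -1.3, -3.5]
finger_gap: 13.0
```

```bash
python3 -c "
from h import *
st()"
```

```text
t 4.9 tcp [535.3 152.6 110.9] jaw -2.6 xdir [ 0.002 -0.003 -1.   ] F [ 1.7 -1.3 -3.5] T [-0.13 -0.04  0.16] gap 13.0 q [ 10.8   7.3 100.8  -0.2  71.8  13.4]
```

Request:
carry_out(commands=[0, 0, 0, -2, 0, 0, 1, 0, 0, 0, -3, 0, 0, 1, 0, 0, 0, -4, 0, 0, 1, 0, 0, 0, -4, 0, 0, 1])

```text
time: 5.4
tool_pos: [535.3, 152.6, 110.9]
tcp_rot: [32.6, 89.8, -56.0]
ft_force: [1.4, -0.8, -3.6]
finger_gap: 13.1
```

```bash
python3 -c "
from h import *
st()"
```

```text
t 5.4 tcp [535.3 152.6 110.9] jaw 1.4 xdir [ 0.002 -0.003 -1.   ] F [ 1.4 -0.8 -3.6] T [-0.09 -0.01 -0.42] gap 13.1 q [ 10.8   7.3 100.8  -0.2  71.8   9.5]
```

Request:
carry_out(commands=[0, 0, 0, -2, 0, 0, 1, 0, 0, 0, -3, 0, 0, 1, 0, 0, 0, -3, 0, 0, 1])

```text
time: 5.78
tool_pos: [535.3, 152.5, 110.9]
tcp_rot: [32.0, 89.8, -53.7]
ft_force: [0.8, -1.3, -2.6]
finger_gap: 13.0
```

```bash
python3 -c "
from h import *
st()"
```

```text
t 5.78 tcp [535.3 152.5 110.9] jaw 4.3 xdir [ 0.002 -0.003 -1.   ] F [ 0.8 -1.3 -2.6] T [-0.17 -0.12 -1.27] gap 13.0 q [ 10.8   7.3 100.8  -0.2  71.8   6.5]
```

The torque rose to 1.27 N m with little further turn, so the cap is at its stop. I'll open the gripper, rise and check.

Request:
carry_out(commands=[0, 0, 0, 0, 0, 0, 0, 0, 0, 0, 0, 0, 0, 0, 0, 0, 0, 0, 0, 0, 0, 0, 0, 0, 0, 0, 0, -0.03, 0, 0, 0, 0, 0, 0, -0.08, 0, 0, 0, 0, 0, 0, -0.1, 0, 0, 0, 0, 0, 0])

```text
schema error: expected a multiple of 7 numbers
```

```bash
python3 -c "
from h import *
st(); print(goal([625,-71.5,190],35),goal([625,-71.5,190],-35))
for n in('side',):
    p,d=optics.snapshot(n); cv2.imwrite('pics/s2.png',cv2.resize(p[100:300,200:400],None,fx=3,fy=3)[:,:,::-1])
    C=cloud(n,d); b=red(p)&(C[...,2]>98)&(C[...,2]<118)&(C[...,1]>100); w=C[b]; print(w.mean(0),cv2.minAreaRect(w[:,:2].astype(np.float32)))
"
```

```text
t 5.78 tcp [535.3 152.5 110.9] jaw 4.3 xdir [ 0.002 -0.003 -1.   ] F [ 0.8 -1.3 -2.6] T [-0.17 -0.12 -1.27] gap 13.0 q [ 10.8   7.3 100.8  -0.2  71.8   6.5]
(array([-0.0781,  0.0726,  0.2304]), array([-30.65,   0.22,  -0.07])) (array([-0.0781,  0.0726,  0.2304]), array([39.35,  0.14, -0.18]))
[535.15139513 161.25835632 106.0982118 ] ((537.8524169921875, 155.2649383544922), (39.56919860839844, 40.04658508300781), 55.764705657958984)
```

View pics/s2.png

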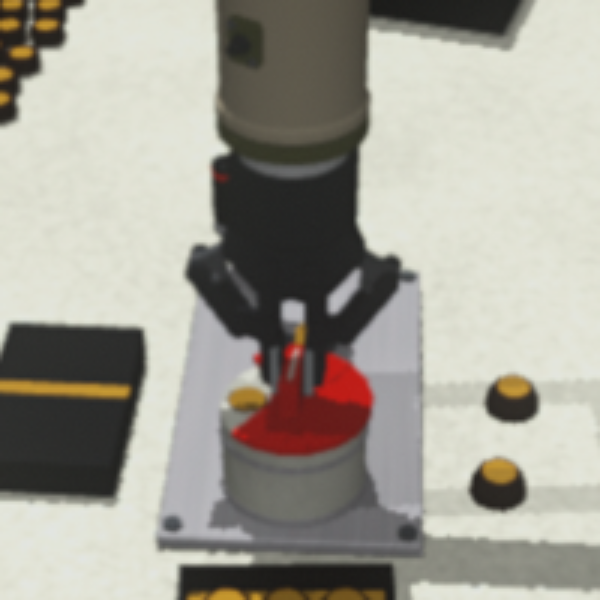

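The picture shows the cap open and the gold chocolate exposed at crop (245,398). The move was malformed and refused, so I'm sending it again.

Request:
carry_out(commands=[0, 0, 0, 0, 0, 0, 0, 0, 0, 0, 0, 0, 0, 0, 0, 0, 0, 0, 0, 0, 0, -0.03, 0, 0, 0, 0, 0, 0, -0.08, 0, 0, 0, 0, 0, 0, -0.1, 0, 0, 0, 0, 0, 0, -0.1, 0, 0, 0, 0, 0, 0])

```text
time: 6.7
tool_pos: [536.2, 153.1, 212.8]
tcp_rot: [63.5, 89.6, -22.1]
ft_force: [0.9, 0.4, -0.1]
finger_gap: 43.0
```

```bash
python3 -c "
from h import *
st(); print(goal([625,-71.5,190],42))"
```

```text
t 6.7 tcp [536.2 153.1 212.8] jaw 4.3 xdir [ 0.006 -0.003 -1.   ] F [ 0.9  0.4 -0.1] T [ 0.   -0.03 -0.07] gap 43.0 q [10.8  1.9 95.4 -0.2 82.4  6.5]
(array([0.0239, 0.0713, 0.2307]), array([-37.65,   0.28,  -0.27]))
```

Request:
carry_out(commands=[0.02, 0.0713, 0.2307, -37.6, 0.3, -0.3, 0, 0.02, 0.0713, 0.2307, -37.6, 0.3, -0.3, 0, 0.02, 0.0713, 0.2307, -37.6, 0.3, -0.3, 0, 0.02, 0.0713, 0.2307, -37.6, 0.3, -0.3, 0, 0.02, 0.0713, 0.2307, -37.6, 0.3, -0.3, 0, 0.02, 0.0713, 0.2307, -37.6, 0.3, -0.3, 0])

```text
time: 7.45
tool_pos: [623.8, -71.5, 191.5]
tcp_rot: [-149.3, 89.7, 162.6]
ft_force: [0.1, 0.1, 0.2]
finger_gap: 42.7
```

```bash
python3 -c "
from h import *
st(); print(goal([625,-71.5,97],42))
p,d=optics.snapshot('top'); q,_=optics.snapshot('side')
C=cloud('top',d); b=(red(p)&(C[...,2]>70)&(C[...,2]<92)); w=C[b]; print('cap',cv2.minEnclosingCircle(w[:,:2].astype(np.float32)))
b=red(p)&(C[...,2]>98)&(C[...,2]<118)&(C[...,1]>100); w=C[b]; print(w.mean(0),cv2.minAreaRect(w[:,:2].astype(np.float32)))
cv2.imwrite('pics/b3.png',np.hstack([cv2.resize(a,None,fx=2,fy=2,interpolation=2) for a in(p[120:320,220:420],q[100:300,200:400])])[:,:,::-1])"
```

```text
t 7.45 tcp [623.8 -71.5 191.5] jaw 41.8 xdir [-0.004  0.001 -1.   ] F [0.1 0.1 0.2] T [0.02 0.   0.02] gap 42.7 q [-11.2  13.9  84.5   0.   81.8 -53.1]
(array([0.0945, 0.0011, 0.0011]), array([-0.17, -0.22,  0.13]))
cap ((532.9600830078125, 152.52755737304688), 49.36249542236328)
[532.79405309 154.02654239 106.43462456] ((533.23876953125, 153.70680236816406), (13.491418838500977, 42.67972946166992), 0.47958141565322876)
```

View pics/b3.png

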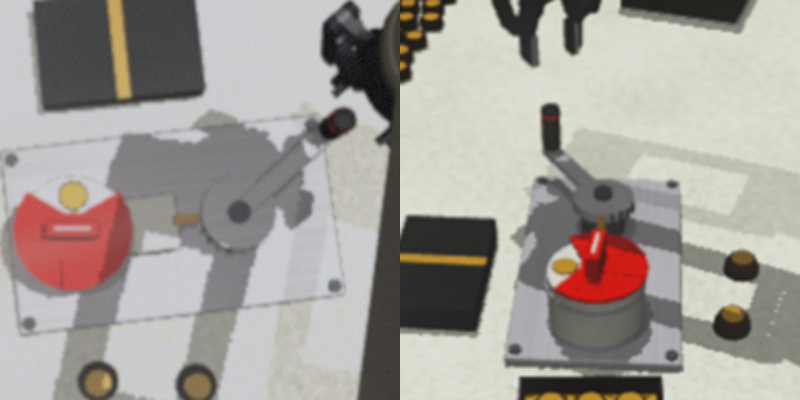

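The cap bar is at 90.5°, which matches yaw plus 83° (fully open). The gold chocolate sits in the cut-out at (73,195), and the handle is free at (340,122). I'll lower onto the handle.

Request:
carry_out(commands=[0.03, 0.002, 0.002, 0, -0.2, 0, 0, 0.06, 0.002, 0.002, 0, -0.2, 0, 0, 0.08, 0.002, 0.002, 0, -0.2, 0, 0, 0.094, 0.002, 0.002, 0, -0.2, 0, 0, 0.094, 0.002, 0.002, 0, -0.2, 0, 0, 0.094, 0.002, 0.002, 0, -0.2, 0, 0])

```text
time: 8.3
tool_pos: [627.6, -70.4, 100.0]
tcp_rot: [-2.0, 89.8, -50.0]
ft_force: [-0.4, 0.2, -0.4]
finger_gap: 42.5
```

```bash
python3 -c "
from h import *
st()
p,d=optics.snapshot('side'); cv2.imwrite('pics/s4.png',cv2.resize(p[100:220,200:360],None,fx=3.5,fy=3.5)[:,:,::-1])"
```

```text
t 8.3 tcp [627.6 -70.4 100. ] jaw 42.0 xdir [ 0.002 -0.002 -1.   ] F [-0.4  0.2 -0.4] T [0.02 0.05 0.02] gap 42.5 q [-11.   18.9  88.6  -0.1  72.4 -52.9]
```

View pics/s4.png

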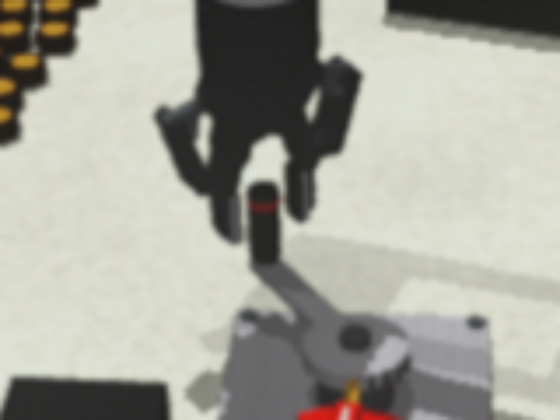

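The handle stands between the two fingers at about (263,225). Closing on it.

Request:
carry_out(commands=[0.004, 0, 0, 0, 0, 0, 0, 0.004, 0, 0, 0, 0, 0, 1, 0.004, 0, 0, 0, 0, 0, 1, 0.004, 0, 0, 0, 0, 0, 1, 0.004, 0, 0, 0, 0, 0, 1, 0.004, 0, 0, 0, 0, 0, 1], grip_force=50)

```text
time: 9.1
tool_pos: [627.5, -71.1, 96.6]
tcp_rot: [-12.2, 89.8, -60.2]
ft_force: [-4.2, -3.1, 5.2]
finger_gap: 21.0
```

```bash
cat >> h.py <<'E'
Y=0.1273
def arc(pv,th,extra=0):
    """tool shifts for lever angles th (rad, world handle angle = Y-.96-th) about pivot pv"""
    s=sense(); R=Ro.from_euler("xyz",s["tcp_rot"],degrees=True); v=s["tool_pos"][:2]-pv
    a0=np.arctan2(v[1],v[0]); print("lever now",Y-.96-a0,"radius",np.hypot(*v))
    for t in th:
        a=Y-.96-t; h=np.array([pv[0]+110*np.cos(a),pv[1]+110*np.sin(a),s["tool_pos"][2]])
        print(t,(R.inv().apply(h-s["tool_pos"])/1000).round(4),"turn",np.degrees(a0-a).round(1))
E
python3 -c "
from h import *
st(); p=sense()['tool_pos'][:2]-110*np.array([np.cos(Y-.96),np.sin(Y-.96)]); print('pivot if at rest',p)
arc(np.array([552.,9.5]),[.1,.2,.3,.4,.5])
arc(p,[.1,.2,.3,.4,.5])"
```

```text
t 9.1 tcp [627.5 -71.1  96.6] jaw 42.0 xdir [ 0.002 -0.003 -1.   ] F [-4.2 -3.1  5.2] T [-0.45  0.79 -0.  ] gap 21.0 q [-11.   19.1  88.7  -0.1  72.1 -52.9]
pivot if at rest [553.44547581  10.32121938]
lever now -0.014694477853231525 radius 110.3770518287126
0.1 [ 0.     -0.0126 -0.0008] turn 6.6
0.2 [ 0.     -0.0235 -0.0024] turn 12.3
0.3 [ 0.     -0.0342 -0.0051] turn 18.0
0.4 [ 0.     -0.0445 -0.0088] turn 23.8
0.5 [-0.     -0.0544 -0.0135] turn 29.5
lever now -1.1102230246251565e-16 radius 110.0
0.1 [ 0.     -0.011  -0.0005] turn 5.7
0.2 [ 0.     -0.0219 -0.0021] turn 11.5
0.3 [ 0.     -0.0325 -0.0047] turn 17.2
0.4 [ 0.     -0.0429 -0.0084] turn 22.9
0.5 [-0.     -0.0528 -0.0132] turn 28.6
```

Request:
carry_out(commands=[0, -0.011, -0.0005, 5.7, 0, 0, 1, 0, -0.022, -0.002, 11.5, 0, 0, 1, 0, -0.0325, -0.0047, 17.2, 0, 0, 1, 0, -0.043, -0.0084, 23, 0, 0, 1, 0, -0.053, -0.013, 28.6, 0, 0, 1, 0, -0.053, -0.013, 28.6, 0, 0, 1])

```text
time: 9.85
tool_pos: [579.8, -96.6, 96.9]
tcp_rot: [42.5, 89.8, -34.2]
ft_force: [2.8, 1.7, -2.0]
finger_gap: 20.5
```

```bash
python3 -c "
from h import *
st(); arc(np.array([553.,10.]),[.6,.7,.8,.9,1,1.04,1.08])"
```

```text
t 9.85 tcp [579.8 -96.6  96.9] jaw 13.4 xdir [ 0.003 -0.002 -1.   ] F [ 2.8  1.7 -2. ] T [ 0.18 -0.53  0.05] gap 20.5 q [-14.4  12.7  96.3  -0.1  70.8 -27.7]
lever now 0.4913075310858368 radius 109.90760125216367
0.6 [-0.     -0.0119 -0.0004] turn 6.2
0.7 [-0.0001 -0.0228 -0.002 ] turn 12.0
0.8 [-0.0001 -0.0335 -0.0047] turn 17.7
0.9 [-0.0001 -0.0438 -0.0084] turn 23.4
1 [-0.0002 -0.0538 -0.0131] turn 29.1
1.04 [-0.0002 -0.0576 -0.0153] turn 31.4
1.08 [-0.0002 -0.0613 -0.0176] turn 33.7
```

Request:
carry_out(commands=[0, -0.012, -0.0004, 6.2, 0, 0, 1, 0, -0.023, -0.002, 12, 0, 0, 1, 0, -0.0335, -0.0047, 17.7, 0, 0, 1, 0, -0.044, -0.0084, 23.4, 0, 0, 1, 0, -0.054, -0.013, 29, 0, 0, 1, 0, -0.0576, -0.0153, 31.4, 0, 0, 1, 0, -0.06, -0.017, 33, 0, 0, 1, 0, -0.06, -0.017, 33, 0, 0, 1])

```text
time: 10.85
tool_pos: [518.4, -93.8, 96.9]
tcp_rot: [83.4, 89.7, -26.1]
ft_force: [5.5, -0.3, -3.9]
finger_gap: 20.9
```

```bash
python3 -c "
from h import *
st(); arc(np.array([553.,10.]),[1.08])
p,d=optics.snapshot('side'); cv2.imwrite('pics/s5.png',cv2.resize(p[100:300,180:380],None,fx=3,fy=3)[:,:,::-1])
C=cloud('side',d); h=cv2.cvtColor(p,cv2.COLOR_RGB2HSV); g=(h[...,0]>12)&(h[...,0]<30)&(h[...,1]>100)&(h[...,2]>70)
k=g&(np.hypot(C[...,0]-565,C[...,1]-158)<18)&(C[...,2]>60); print('choc top',k.sum(),np.median(C[k],0).round(1)); st()
p,d=optics.snapshot('top'); C=cloud('top',d);k=(np.hypot(C[...,0]-563,C[...,1]-157)<8); print('top cam',np.median(C[k&(C[...,2]>60)],0).round(1))"
```

```text
t 10.85 tcp [518.4 -93.8  96.9] jaw -19.5 xdir [ 0.005 -0.002 -1.   ] F [ 5.5 -0.3 -3.9] T [ 0.06 -0.8  -0.03] gap 20.9 q [-1.580e+01  3.600e+00  1.063e+02 -1.000e-01  6.970e+01  3.700e+00]
lever now 1.0601676096665396 radius 109.41386220503217
1.08 [-0.     -0.0022  0.0006] turn 1.1
choc top 84 [565.3 156.3 111. ]
t 10.9 tcp [518.3 -93.8  96.9] jaw -19.5 xdir [ 0.005 -0.002 -1.   ] F [ 5.8  0.6 -2.3] T [ 0.03 -0.78  0.06] gap 20.9 q [-1.580e+01  3.600e+00  1.063e+02 -1.000e-01  6.970e+01  3.700e+00]
top cam [563.  157.1 111.2]
```

View pics/s5.png

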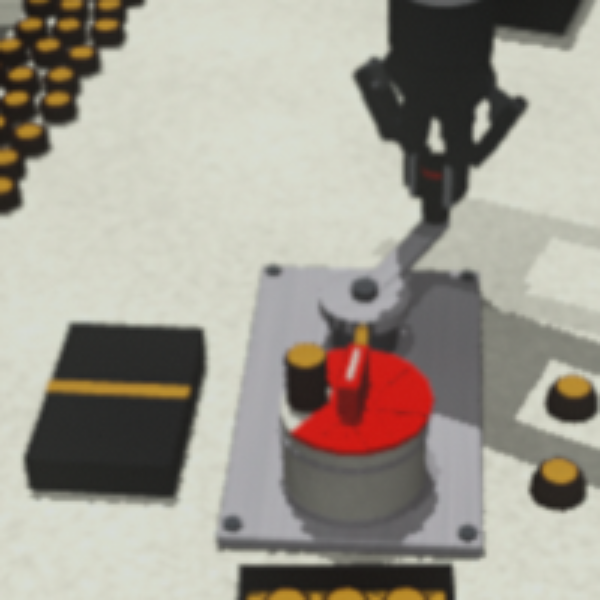

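The three chocolates stand up at crop (306,375) with the top at 111 mm, against 110.5 mm expected. The lever reads about 1.06 rad, the handle is gripped and everything is still. Handing in.

```bash
python3 -c "
from h import *
st(); from bench import order; print(order.hand_in())"
```

```text
t 10.95 tcp [518.4 -93.8  96.9] jaw -19.5 xdir [ 0.005 -0.002 -1.   ] F [ 4.3  0.9 -3.2] T [-0.02 -0.78  0.01] gap 20.7 q [-1.580e+01  3.600e+00  1.063e+02 -1.000e-01  6.980e+01  3.700e+00]
the job is handed in; nothing more can be done
None
```

I turned the cap counter-clockwise to its stop, pulled the lever three clicks and handed in with the gripper still holding the handle.

- **Cap:** the wrist torque rose to 1.3 N m at the stop. The top camera then measured the grip bar at 90.5°, against about 90.4° expected for fully open.
- **Lever:** the last arm pose puts it at about 1.06 rad, with the third tooth at 0.93 and the fourth at 1.23. The pose was steady over the last readings at about 5 N, and the finger opening was 20.7 mm on the 22 mm handle.
- **Chocolates:** the top of the stack measured 111 mm in both cameras, against 110.5 mm expected.
- **Surroundings:** in the last side view the closed box, the two loose chocolates and the part of the gift box in the crop looked unmoved. I judged that by eye and did not measure it.

**Failures and disagreements:** one move call was refused for a wrong number count and sent again. The two cameras disagreed by about 2 to 3 mm in position. I used the arm's position from gripping the cap to correct for that.

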